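# Select the channel and hold the spring probe on the ringed test pad

## Task

First swing the selector box's lever into the notch marked by the green disc, then take the orange spring probe out of its stand and put its tip on the red-ringed pad of the circuit board, square to the sloping board. Press gently, so that the sprung tip is pushed in about half-way and does not bottom out, and finish while still holding the probe there like that; the lever stays at green and the other things on the bench stay where they are.

Things in the scene. Friction and masses are not known exactly. Their poses are not given: they have to be found in the camera images.
- lever (a joint): Selector lever's swing about its upright pivot, rad, 0 to 1.6, anticlockwise from above; at 0.8 it points to the box's own -x. Starts at 0 to 0.2; rests where left. Detent notches at 0.7 and 1.3 (0.04 play either way, self-seating), each between humps 0.13 before and after it, which take about 3 to 5 N at the knob. Green disc at one notch, yellow at the other, differing from run to run.
- lever_knob (a point): Middle of the grip part of the lever's upright red knob: a cylinder of diameter 20, 78 from the pivot axis, from 75 to 125 above the table; this point is 104 above the table. Below 80 is the steel lever arm (12 wide), over the selector box, whose top is 50 high.
- lever_pivot (a point): Point on the lever's upright pivot axis at the knob's height (104 above the table). The axes are those of the selector box: a grey box 160 (x) by 190 (y) by 50 high with an aluminium top, fixed to the bench, placed and turned differently each run.
- lever_pointer (a point): End of the lever's thin red pointer, 105 from the pivot axis, 71 above the table. It lies over the middle of a disc when the lever is in that disc's notch.
- green_tag_top (a point): Middle of the top of the green disc (diameter 24, 53 above the table) on the selector box, 105 from the pivot axis. It marks the wanted notch.
- desk: Fixed black board desk, 145 (x) by 180 (y), 85 high at its far (+x) side; origin on the table under its centre. It slopes down to its own -x by 18 degrees and carries a green circuit board: small components up to 11 high near its upper and lower edges, and across its middle three round brass pads (diameter 18, 42 apart, 2 proud).
- target_spot (a point): Centre of the top face of the target pad: the one brass pad with a white and red ring around it (ring diameter 29), any of the three pads on the desk. About 64 above the table. Its z axis is the outward normal of the sloping board; its x axis points up the slope. The pad is rigid.
- target: The ringed target pad's own mount; upright frame with the desk's yaw, at the pad's centre on the board's surface (62 above the table).
- stand: Blue probe stand, a fixed block 75 x 75 x 55 high with an upright hole of diameter 27 through it; origin at the centre of its underside.
- probe: Spring probe, loose, about 110 g, upright in the stand, its collar resting on the stand's top. Origin: centre of the collar's lower face; z runs along its axis away from the tip. Collar diameter 36, z 0 to 6; orange handle diameter 20, z 6 to 85; black end to z 91; steel nose diameter 16 to z -18, 10 to z -35; sprung brass tip to z -47. To take it out, lift it straight up 50 or more.
- probe_grip (a point): On the probe's axis, in the middle of the orange handle, 50 above the collar's lower face and 97 above the free tip. Axes are the probe's.
- probe_tip (a point): The very end of the probe's brass sprung tip (round, diameter 6). It slides along the probe's axis into the nose; axes are the probe's.
- plunger (a joint): How far the sprung tip is pushed into the nose, m: 0 free, 0.010 bottomed. The spring pushes back with about 1 N at 0 and 4 N at 0.010 (300 N/m).
- tape_roll: Bystander, loose: black ring of tape lying flat, outer diameter 56, 18 high; origin at the middle of its underside.
- pen: Bystander, loose: black marker pen with blue cap lying down, 125 long, 13 thick; origin at the middle of its underside.
- usb_stick: Bystander, loose: black memory stick, 52 long, 18 wide, 8 high; origin at the middle of its underside.
- white_carton: Bystander, loose: white carton 70 x 50 x 45 high; origin at the middle of its underside.
- brown_carton: Bystander, loose: brown carton 100 x 140 x 50 high; origin at the middle of its underside.
- mouse: Bystander, loose: round black computer mouse, diameter 60, 30 high; origin at the middle of its underside.
- thermos: Bystander, loose: black vacuum flask standing upright, diameter 66, 150 high; origin at the middle of its underside.
Things that resemble listed ones, but are neither listed nor needed, are in the scene too. There is more than one size of the probe; the job needs the smaller.

How it is judged:
On the way, in this order (a step that is already met when the one before it is completed fails the run):
1. the lever rests in the green notch (horizontal distance between lever_pointer and green_tag_top below 0.009 m and velocity of joint lever between -0.1 and 0.1 rad/s), for 0.3 s.
2. the probe is lifted out of its stand (distance of probe from where it was at the start of the episode above 0.05 m and contact force between the fingers and probe above 2 N and contact force between probe and stand below 0.2 N), for 0.1 s.
3. the probe is held on the ringed pad, square and lightly (distance between probe_tip and target_spot below 0.009 m and angle between the z axis of probe_grip and the z axis of target_spot, either way round below 0.15 rad and contact force between probe and target between 0.8 and 8 N and value of joint plunger between 0.0015 and 0.009 m and contact force between the fingers and probe above 2 N and contact force between probe and desk below 0.2 N and contact force between probe and stand below 0.2 N and linear speed of probe below 0.02 m/s), for 0.3 s.
At the end, for the whole second after the job is handed in: Through the last second: pointer within 9 mm of the green disc's centre; the probe gripped, at rest, its tip on the ringed pad within 9 mm of its centre, 0.8 to 8 N, pushed in 1.5 to 9 mm, its axis within 0.15 rad of the board's normal, touching neither the rest of the desk nor the stand (all of step 3 and horizontal distance between lever_pointer and green_tag_top below 0.009 m); the arm keeps its last pose, push and grip.
It fails at once if the pad or the desk is hit with more than 20 N by the probe (contact force between probe and target above 20 N or contact force between probe and desk above 20 N).
It fails at once if a bystander is moved by more than 40 mm (distance of any of tape_roll, pen, usb_stick, white_carton, brown_carton, mouse, thermos from where it was at the start of the episode above 0.04 m).
It also fails if it takes over 51 s, if anything falls off the work surface, if the arm or the gripper's body presses on something with over 40 N, if the wrist force passes 120 N, or if a joint passes its speed limit or range.

## Robot

A 7-joint arm with a two-finger parallel gripper is mounted at the origin on the work surface. World frame = base frame: x ahead of the robot, y to its left, z up, the work surface at z = 0. Lengths are in m, angles in rad, forces in N, time in s.
With the tool pointing down it reaches from about 0.425 to 0.925 m from the base axis. Payload 6.8 kg.
Tool frame: the origin (TCP) lies at the very end of the fingers, on their centre line; the grasp point (between the pads) lies 19 mm behind it; z points along the fingers, x is the direction in which the jaws open and shut, and the axes are right-handed (so a half turn about z gives the same grasp; the last joint's range is limited). The gripper opens to 85 mm and grips with 20 to 120 N. Pads are 22 mm wide; open, the fingers measure 114 mm over their backs; the gripper's body (76 mm by 85 mm) begins 54 mm behind the grasp point. The pads swing forward as they close: fully open they stand 13 mm farther back than shut.
Start: joints at [1.171, 0.477, 0.022, 1.555, -0.011, 1.109, -0.083], TCP at [0.194, -0.646, 0.231] pointing down, gripper open.
Joint ranges: [-2.96, 2.96], [-0.34, 2.1], [-1.41, 1.46], [0.24, 2.44], [-1.37, 4.51], [0.17, 1.92], [-2.96, 2.96]. Speed limits (rad/s): [2.39, 2.39, 3.14, 3.14, 3.14, 3.14, 3.14].

## Interface

Orientations are given as a rotation vector (axis times angle).
In Python, from bench import get_obs, imaging, hand_in gives the robot as it stands.
- The arm moves only by the tool send_rows, never from a script. Its argument "motion" is a list of rows, each an object with "dp": the shift along the world's x, y, z in m, a list of three; "rot": the turn, a rotation vector about the world's x, y, z in rad, a list of three; "grip": the finger opening in m, from 0 to 0.0854. In form: [{"dp": [dx, dy, dz], "rot": [ax, ay, az], "grip": grip}, ...]. A call has 1 to 20 rows; each row shifts and turns the pose as measured when the row begins; what a row does not reach is not made up. A row lasts 1/8 s, in which the tool goes at most 62.5 mm and 10.7 degrees, less where a joint would pass 70% of its speed; a pose out of reach is approached as far as the arm can. A call is refused whole if a number of a shift passes 0.0625 or a number of a turn 0.188, either way. A call with a gripper value outside its range is refused whole. The fingers move at their own pace and stop on an object; "grip_force" is the grip in N (left out, the last holds). Time passes only in rows, so rows that do not move let the fingers close. It gives the time, the measured TCP pose, the force and the opening at its end, in the units of the state.
- get_obs(): the state, without advancing time (a new reading comes with each control period).
- imaging.grab_frame(name): name is "scene" or "side" or "wrist"; returns a dict with "img" (480x640x3 uint8, red, green, blue), "fx", "fy", "cx", "cy" (pixels), "R" (3x3) and "t" (3): a world point X has camera coordinates R X + t. Camera axes: x right, y down, z forward; pixel columns grow to the right and rows downward; lengths in m; the calibration is good to about 2 mm. A picture is of the moment at which its call begins. There is no depth.
- hand_in(): hands the job in, once; it reports no verdict.
The state is a dict: "clock": time; "joints": joint angles; "qvel": joint speeds; "tau": joint torques, N m; "tcp_pos": TCP position; "orientation": TCP orientation; "contact_force": force on the tool from outside, world axes, zero at the start; "moment": the same for the moment, N m; "grip_width": finger opening in m.
Only numpy, scipy, OpenCV 4.12 (cv2) and the standard library are available. Lean on these libraries where they do the work, as an engineer would, in place of code of your own. Each camera call takes 0.05 s, during which the arm holds its last target. There are 200 camera calls.

## Working session

There is one attempt and no reset: what is moved stays moved. The work goes in short steps, Python scripts to look and compute and a tool call to move; the robot and the scene stay as the last step left them, time stands still between calls to the robot, and variables do not carry over. Pictures are saved under pics/ and viewed, about 8 in all and at most 12, crops included, and the job is handed in when it is done.

Besides the shell and the picture viewer there is one more tool, called after "Call:" in YAML: its name, and indented under it one key for each argument. send_rows: Moves the arm, as the interface text tells. Its arguments: {"type":"object","properties":{"motion":{"type":"array","items":{"type":"object","properties":{"dp":{"type":"array","items":{"type":"number"}},"rot":{"type":"array","items":{"type":"number"}},"grip":{"type":"number"}}}},"grip_force":{"type":"number"}},"required":["motion"]}

```bash
mkdir -p pics; cat > h.py <<'E'
import numpy as np, cv2, pickle
from bench import get_obs, imaging, hand_in
def grab(n,tag):
    f=imaging.grab_frame(n); pickle.dump(f,open(f'pics/{tag}.pkl','wb'))
    cv2.imwrite(f'pics/{tag}.png',f['img'][:,:,::-1]); return f
def load(tag): return pickle.load(open(f'pics/{tag}.pkl','rb'))
def ray(f,u,v):
    R=np.array(f['R']);t=np.array(f['t']);d=R.T@np.array([(u-f['cx'])/f['fx'],(v-f['cy'])/f['fy'],1]);return -R.T@t,d
def onz(f,u,v,z):
    c,d=ray(f,u,v);return c+d*(z-c[2])/d[2]
def proj(f,X):
    p=np.array(f['R'])@np.array(X)+np.array(f['t']);return np.array([f['fx']*p[0]/p[2]+f['cx'],f['fy']*p[1]/p[2]+f['cy']])
def tri(*a):
    A=np.zeros((3,3));b=np.zeros(3)
    for f,u,v in a:
        c,d=ray(f,u,v);d=d/np.linalg.norm(d);P=np.eye(3)-np.outer(d,d);A+=P;b+=P@c
    return np.linalg.solve(A,b)
E
python3 -c "
from h import *
for n in ('scene','side','wrist'):
    f=grab(n,n+'0');print(n,-np.array(f['R']).T@f['t'],f['fx'])
print(get_obs())"
```

```text
scene [ 1.3815199  -0.58814908  0.98357125] 589.8414583205675
side [0.16036236 0.84874892 0.62529726] 487.94531912543613
wrist [ 0.26538872 -0.62446356  0.37391978] 414.598693928167
{'clock': 0.15, 'joints': array([ 1.17090204,  0.47760558,  0.02235692,  1.55618661, -0.01151777,
        1.1092826 , -0.08306699]), 'qvel': array([-0.00065017, -0.00258583, -0.00042732, -0.00463977,  0.00013326,
        0.00099107,  0.00019556]), 'tau': array([ 3.09265444e-03, -5.96921611e+01,  1.61034521e+00, -2.81493098e+01,
        1.26407691e-02,  6.51053590e-03,  2.31456249e-05]), 'tcp_pos': array([ 0.19404811, -0.6460527 ,  0.23056829]), 'orientation': array([-2.52023144e+00,  1.87440198e+00,  1.78040787e-03]), 'contact_force': array([-0.12080237, -0.75466683,  0.19589077]), 'moment': array([-0.07803519, -0.00180666,  0.0033607 ]), 'grip_width': 0.08543067540450572}
```

View pics/scene0.png

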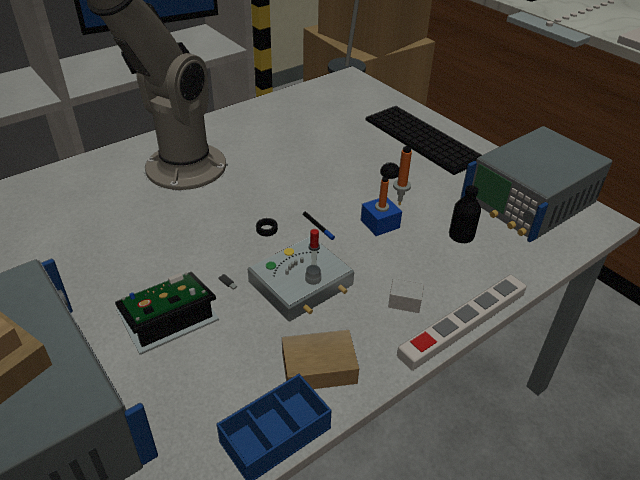

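View pics/side0.png

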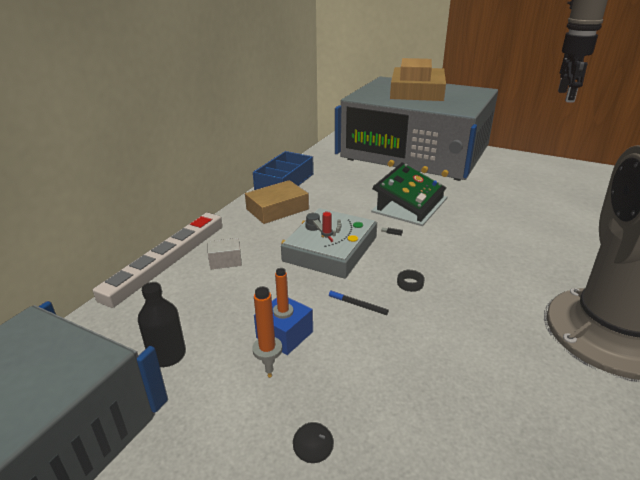

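```bash
python3 -c "
from h import *
def c(t,x,y,w,h,s): 
    im=cv2.imread(f'pics/{t}.png')[y:y+h,x:x+w]; return cv2.resize(im,None,fx=s,fy=s,interpolation=cv2.INTER_CUBIC)
a=np.hstack([c('scene0',240,225,133,100,3),c('side0',270,195,133,100,3)])
b=np.hstack([c('scene0',105,262,133,100,3),c('side0',350,145,133,100,3)])
cv2.imwrite('pics/m1.png',np.vstack([a,b]))
a=np.hstack([c('scene0',330,140,100,100,4),c('side0',230,250,100,130,4)[:400]])
cv2.imwrite('pics/m2.png',a)
"
```

```text
(no output)
```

View pics/m1.png

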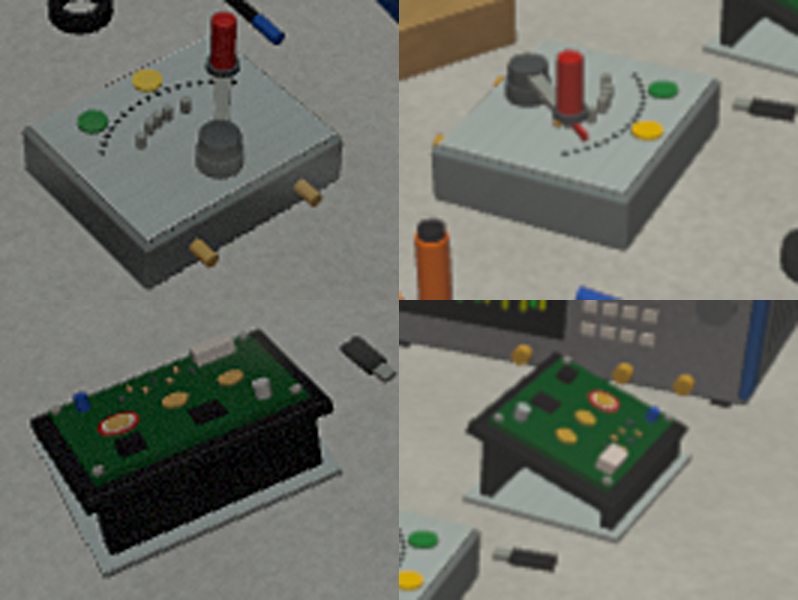

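View pics/m2.png

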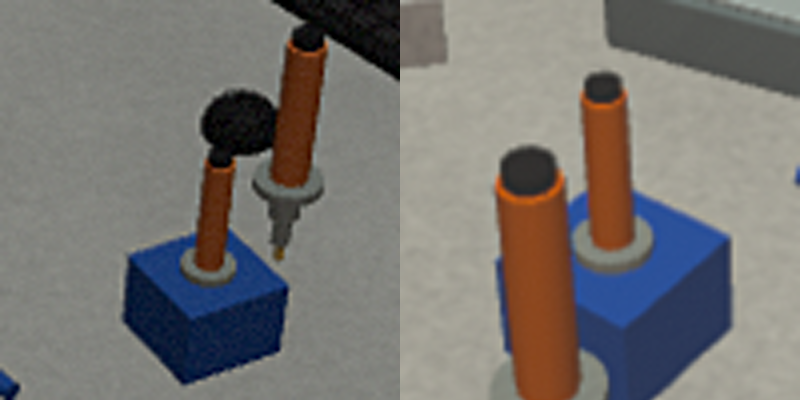

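```bash
python3 -c "
from h import *
s=load('scene0');d=load('side0')
P={}
for n,a,b in [('green',(271,265.7),(358,225)),('yellow',(289,251.7),(352.7,238.3)),
 ('hubtop',(313.3,267.5),(313,215)),('knobtop',(314.3,231),(327,213)),('knobbot',(314.3,247.5),(327.5,233)),
 ('pad',(144.3,303.3),(418,178.7)),('mid',(163.3,295.3),(412,184.3)),('third',(182,287.7),(406,190.3)),
 ('ptop',(385,178.8),(281,271)),('pcollar',(382,206.5),(283,310.8)),('bigtop',(407,150),(262.5,292))]:
    P[n]=tri((s,*a),(d,*b)); print(n,P[n].round(4),(proj(s,P[n])-a).round(1),(proj(d,P[n])-b).round(1))
print('green z53',onz(s,271,265.7,.053),onz(d,358,225,.053)); print('yellow',onz(s,289,251.7,.053),onz(d,352.7,238.3,.053))
print('pad z64',onz(s,144.3,303.3,.064),onz(d,418,178.7,.064)); 
print('third z64',onz(s,182,287.7,.064),onz(d,406,190.3,.064)); 
g=P['green'][:2];y=P['yellow'][:2]
print('g-y',np.linalg.norm(g-y),'exp',2*.105*np.sin(.3))
# pivot: from green & yellow; lever anticlockwise; both options
m=(g+y)/2;e=(g-y)/np.linalg.norm(g-y);n=np.array([-e[1],e[0]]);h=.105*np.cos(.3)
print(m+h*n,m-h*n)
for k,z in [('knob',.08)]: print(onz(s,314.3,247.5,.08),onz(d,327.5,233,.08),onz(s,314.3,231,.125),onz(d,327,213,.125))
"
```

```text
green [ 0.5454 -0.0632  0.0499] [-0.3 -0.2] [-0.3  0.1]
yellow [ 0.5315 -0.0028  0.0507] [-0.3 -0.1] [-0.3  0.1]
hubtop [ 0.6344 -0.0088  0.0818] [-0.1 -0.1] [-0.1  0. ]
knobtop [0.5751 0.0375 0.1242] [-0.3 -0.1] [-0.3  0.1]
knobbot [0.5749 0.0377 0.0743] [-0.6 -0.3] [-0.7  0.2]
pad [ 0.4938 -0.3484  0.0607] [-0.1 -0.1] [-0.1  0.1]
mid [ 0.4967 -0.3062  0.0613] [-0.2 -0.1] [-0.1  0.1]
third [ 0.4992 -0.2638  0.0614] [-0.4 -0.3] [-0.4  0.2]
ptop [0.5364 0.2858 0.1438] [-0.3 -0.1] [-0.5  0.1]
pcollar [0.5368 0.2865 0.0569] [-0.2 -0. ] [-0.3  0.1]
bigtop [0.5075 0.3829 0.1768] [-0.5 -0.1] [-0.9  0.2]
green z53 [ 0.54909633 -0.06465087  0.053     ] [ 0.5429182  -0.05922849  0.053     ]
yellow [ 0.53436756 -0.00395488  0.053     ] [ 5.29610053e-01 -1.51392043e-04  5.30000000e-02]
pad z64 [ 0.49740601 -0.3491449   0.064     ] [ 0.49168656 -0.34191354  0.064     ]
third z64 [ 0.5029485  -0.26437919  0.064     ] [ 0.4971566  -0.26022003  0.064     ]
g-y 0.062010156574004625 exp 0.0620592433988813
[ 0.63620057 -0.01045287] [ 0.44070562 -0.05551253]
[0.58146263 0.03440858 0.08      ] [0.56972222 0.0445193  0.08      ] [0.57663372 0.03717626 0.125     ] [0.57406985 0.0381135  0.125     ]
```

Call:
send_rows:
  motion:
    - {"dp": [0.0272, 0.0488, 0], "rot": [0, 0, -0.068], "grip": 0.085}
    - {"dp": [0.0272, 0.0488, 0], "rot": [0, 0, -0.068], "grip": 0.085}
    - {"dp": [0.0272, 0.0488, 0], "rot": [0, 0, -0.068], "grip": 0.085}
    - {"dp": [0.0272, 0.0488, 0], "rot": [0, 0, -0.068], "grip": 0.085}
    - {"dp": [0.0272, 0.0488, 0], "rot": [0, 0, -0.068], "grip": 0.085}
    - {"dp": [0.0272, 0.0488, 0], "rot": [0, 0, -0.068], "grip": 0.085}
    - {"dp": [0.0272, 0.0488, 0], "rot": [0, 0, -0.068], "grip": 0.085}
    - {"dp": [0.0272, 0.0488, 0], "rot": [0, 0, -0.068], "grip": 0.085}
    - {"dp": [0.0272, 0.0488, 0], "rot": [0, 0, -0.068], "grip": 0.085}
    - {"dp": [0.0272, 0.0488, 0], "rot": [0, 0, -0.068], "grip": 0.085}
    - {"dp": [0.0272, 0.0488, 0], "rot": [0, 0, -0.068], "grip": 0.085}
    - {"dp": [0.0272, 0.0488, 0], "rot": [0, 0, -0.068], "grip": 0.085}
    - {"dp": [0.0272, 0.0488, 0], "rot": [0, 0, -0.068], "grip": 0.085}
    - {"dp": [0.0272, 0.0488, 0], "rot": [0, 0, -0.068], "grip": 0.085}

```text
clock: 1.9
tcp_pos: [0.5787, 0.0562, 0.2286]
orientation: [-1.322, 2.85, 0.001]
contact_force: [0.8, -0.2, -0.1]
grip_width: 0.0848
```

Call:
send_rows:
  motion:
    - {"dp": [-0.0037, -0.0187, -0.01], "rot": [0, 0, 0.03], "grip": 0.085}
    - {"dp": [0, 0, 0], "rot": [0, 0, 0], "grip": 0.085}

```text
clock: 2.15
tcp_pos: [0.5761, 0.044, 0.2177]
orientation: [-1.377, 2.823, 0.005]
contact_force: [-0.3, 0.1, 0.2]
grip_width: 0.085
```

```bash
python3 -c "
from h import *
f=grab('wrist','w1');o=get_obs();print(o['tcp_pos'],o['orientation'])
print(proj(f,[.575,.0375,.125]),proj(f,[.6362,-.0105,.08]),proj(f,[.5454,-.0632,.053]),proj(f,[.5315,-.0028,.053]))
g=grab('scene','s1')
a=f['img'][:,:,::-1]; cv2.imwrite('pics/w1.png',a)
"
```

```text
[0.57664167 0.0462164  0.21854034] [-1.37801384  2.81931182  0.00709579]
[330.79976162 233.33662447] [330.22461812  97.39028613] [462.14662633 154.21435689] [405.02786588 217.83630086]
```

View pics/w1.png

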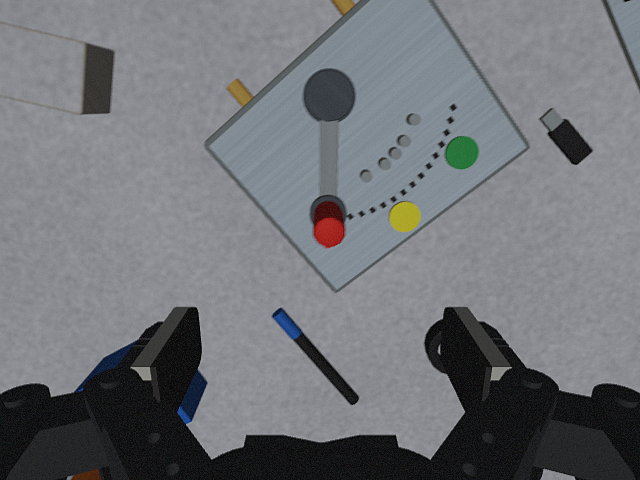

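Call:
send_rows:
  motion:
    - {"dp": [-0.0017, -0.0087, 0], "rot": [0, 0, 0], "grip": 0.085}
    - {"dp": [0, 0, -0.03], "rot": [0, 0, 0], "grip": 0.085}
    - {"dp": [0, 0, -0.02], "rot": [0, 0, 0], "grip": 0.085}

```text
clock: 2.62
tcp_pos: [0.5766, 0.0355, 0.1712]
orientation: [-1.371, 2.816, 0.003]
contact_force: [-0.1, 0.2, -0.5]
grip_width: 0.085
```

Call:
send_rows:
  motion:
    - {"dp": [-0.0015, 0.002, -0.03], "rot": [0, 0, 0], "grip": 0.085}
    - {"dp": [0, 0, -0.03], "rot": [0, 0, 0], "grip": 0.085}
    - {"dp": [0, 0, -0.022], "rot": [0, 0, 0], "grip": 0.085}
    - {"dp": [0, 0, 0], "rot": [0, 0, 0], "grip": 0.03}
    - {"dp": [0, 0, 0], "rot": [0, 0, 0], "grip": 0.03}

```text
clock: 3.25
tcp_pos: [0.5752, 0.0327, 0.0888]
orientation: [-1.36, 2.819, -0.001]
contact_force: [-0.1, -0.4, -0.1]
grip_width: 0.0515
```

Call:
send_rows:
  motion:
    - {"dp": [0, 0.004, -0.002], "rot": [0, 0, 0], "grip": 0.01}
    - {"dp": [0, 0, 0], "rot": [0, 0, 0], "grip": 0.01}
    - {"dp": [0, 0, 0], "rot": [0, 0, 0], "grip": 0.01}
    - {"dp": [0, 0, 0], "rot": [0, 0, 0], "grip": 0.01}
  grip_force: 25

```text
clock: 3.75
tcp_pos: [0.576, 0.037, 0.0884]
orientation: [-1.36, 2.817, -0.003]
contact_force: [0.5, 1.0, -4.2]
grip_width: 0.0196
```

Call:
send_rows:
  motion:
    - {"dp": [-0.0053, -0.0076, 0], "rot": [0, 0, 0.12], "grip": 0.01}
    - {"dp": [-0.0044, -0.0082, 0], "rot": [0, 0, 0.12], "grip": 0.01}
    - {"dp": [-0.0034, -0.0087, 0], "rot": [0, 0, 0.12], "grip": 0.01}
    - {"dp": [-0.0023, -0.009, 0], "rot": [0, 0, 0.12], "grip": 0.01}
    - {"dp": [-0.0012, -0.0092, 0], "rot": [0, 0, 0.12], "grip": 0.01}

```text
clock: 4.38
tcp_pos: [0.5594, -0.0069, 0.0884]
orientation: [-2.153, 2.268, 0.002]
contact_force: [3.1, 0.7, -6.0]
grip_width: 0.0194
```

Call:
send_rows:
  motion:
    - {"dp": [-0.001, -0.009, 0], "rot": [0, 0, 0.115], "grip": 0.01}
    - {"dp": [0.0011, -0.0089, 0], "rot": [0, 0, 0.115], "grip": 0.01}
    - {"dp": [0.0021, -0.0087, 0], "rot": [0, 0, 0.115], "grip": 0.01}
    - {"dp": [0.0031, -0.0084, 0], "rot": [0, 0, 0.115], "grip": 0.01}
    - {"dp": [0.0035, -0.007, 0], "rot": [0, 0, 0.1], "grip": 0.01}
    - {"dp": [0, 0, 0], "rot": [0, 0, 0], "grip": 0.01}

```text
clock: 5.12
tcp_pos: [0.57, -0.0505, 0.0884]
orientation: [-2.707, 1.561, 0.006]
contact_force: [0.5, 0.4, -2.2]
grip_width: 0.0195
```

Call:
send_rows:
  motion:
    - {"dp": [0, 0, 0], "rot": [0, 0, 0], "grip": 0.06}
    - {"dp": [0, 0, 0], "rot": [0, 0, 0], "grip": 0.06}
    - {"dp": [0, 0, 0], "rot": [0, 0, 0], "grip": 0.06}
    - {"dp": [0, 0, 0.03], "rot": [0, 0, 0], "grip": 0.06}
    - {"dp": [0, 0, 0.05], "rot": [0, 0, 0], "grip": 0.06}
    - {"dp": [0, 0, 0.05], "rot": [0, 0, 0], "grip": 0.06}
    - {"dp": [0, 0, 0], "rot": [0, 0, 0], "grip": 0.06}

```text
clock: 6.0
tcp_pos: [0.5693, -0.0492, 0.2231]
orientation: [-2.703, 1.568, 0.005]
contact_force: [0.2, -0.5, -0.8]
grip_width: 0.0599
```

```bash
python3 -c "
from h import *
f=grab('wrist','w2');o=get_obs();print(o['tcp_pos'],o['orientation'])
g=proj(f,[.5454,-.0632,.053]);print(g)
x,y=(g-[70,70]).astype(int).clip(0);im=f['img'][:,:,::-1][max(y,0):y+140,x:x+140]
cv2.imwrite('pics/w2c.png',cv2.resize(im,None,fx=4,fy=4));print(x,y)
"
```

```text
[ 0.56785269 -0.04950259  0.22088079] [-2.7049733   1.56888056  0.01061014]
[323.04673975 245.04764953]
253 175
```

View pics/w2c.png

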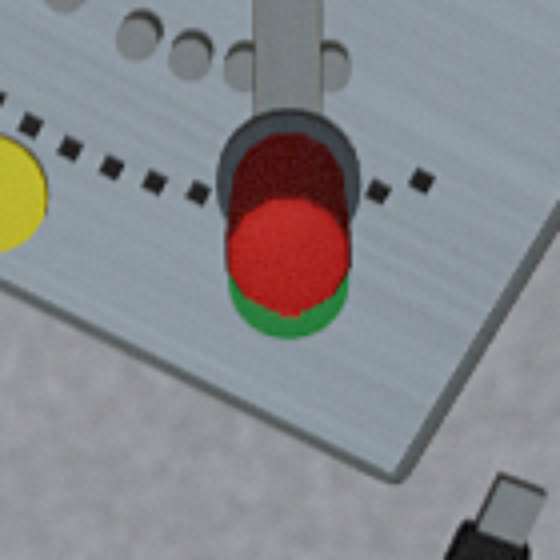

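Call:
send_rows:
  motion:
    - {"dp": [-0.005, 0.053, 0], "rot": [0, 0, 0], "grip": 0.05}
    - {"dp": [-0.005, 0.053, 0], "rot": [0, 0, 0], "grip": 0.05}
    - {"dp": [-0.005, 0.053, 0], "rot": [0, 0, 0], "grip": 0.05}
    - {"dp": [-0.005, 0.053, 0], "rot": [0, 0, 0], "grip": 0.05}
    - {"dp": [-0.005, 0.053, 0], "rot": [0, 0, 0], "grip": 0.05}
    - {"dp": [-0.005, 0.053, 0], "rot": [0, 0, 0], "grip": 0.05}
    - {"dp": [0, 0, 0], "rot": [0, 0, 0], "grip": 0.05}
    - {"dp": [0, 0, 0], "rot": [0, 0, 0], "grip": 0.05}

```text
clock: 7.05
tcp_pos: [0.5292, 0.2731, 0.2092]
orientation: [-2.712, 1.584, 0.028]
contact_force: [-0.4, 0.5, 0.2]
grip_width: 0.05
```

```bash
python3 -c "
from h import *
f=grab('wrist','w3');o=get_obs();print(o['tcp_pos'],o['orientation'])
for z in (.146,.061,.055): print(proj(f,[.5366,.2862,z]))
"
```

```text
[0.52890652 0.27348093 0.20934483] [-2.7117059   1.58339127  0.0282336 ]
[307.57505028 230.98025433]
[312.71372411 196.32117996]
[312.9723169  194.57703608]
```

View pics/w3.png

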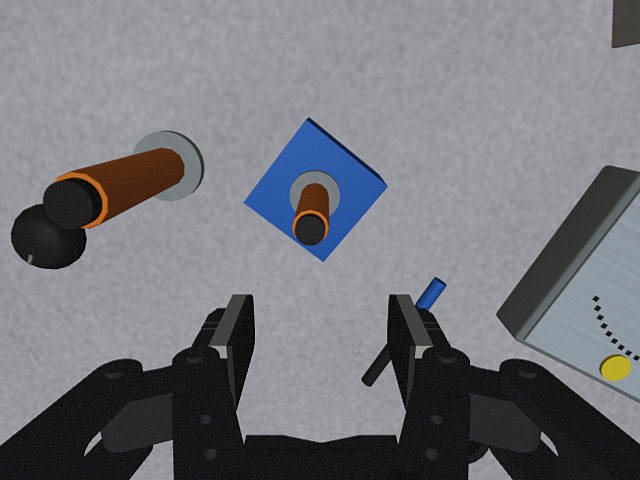

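Call:
send_rows:
  motion:
    - {"dp": [0.008, 0.012, 0], "rot": [-0.009, -0.015, 0], "grip": 0.05}
    - {"dp": [0, 0, 0], "rot": [0, 0, 0], "grip": 0.05}
    - {"dp": [0, 0, -0.01], "rot": [0, 0, 0], "grip": 0.05}
    - {"dp": [0, 0, -0.015], "rot": [0, 0, 0], "grip": 0.05}
    - {"dp": [0, 0, 0], "rot": [0, 0, 0], "grip": 0.05}

```text
clock: 7.72
tcp_pos: [0.5385, 0.282, 0.1814]
orientation: [2.707, -1.591, 0.002]
contact_force: [0.3, 0.1, -0.6]
grip_width: 0.0499
```

Call:
send_rows:
  motion:
    - {"dp": [-0.0013, 0.0035, 0], "rot": [0, 0, 0], "grip": 0.05}
    - {"dp": [0, 0, -0.025], "rot": [0, 0, 0], "grip": 0.05}
    - {"dp": [0, 0, -0.03], "rot": [0, 0, 0], "grip": 0.05}
    - {"dp": [0, 0, -0.025], "rot": [0, 0, 0], "grip": 0.05}
    - {"dp": [0, 0, 0], "rot": [0, 0, 0], "grip": 0.05}

```text
clock: 8.35
tcp_pos: [0.5378, 0.2873, 0.1012]
orientation: [-2.707, 1.591, -0.004]
contact_force: [0.3, 0.0, 0.3]
grip_width: 0.0498
```

Call:
send_rows:
  motion:
    - {"dp": [0, -0.0015, -0.013], "rot": [0, 0, 0], "grip": 0.05}
    - {"dp": [0, 0, 0], "rot": [0, 0, 0], "grip": 0.05}
    - {"dp": [0, 0, 0], "rot": [0, 0, 0], "grip": 0.005}
    - {"dp": [0, 0, 0], "rot": [0, 0, 0], "grip": 0.005}
    - {"dp": [0, 0, 0], "rot": [0, 0, 0], "grip": 0.005}
    - {"dp": [0, 0, 0], "rot": [0, 0, 0], "grip": 0.005}
  grip_force: 60

```text
clock: 9.1
tcp_pos: [0.5396, 0.287, 0.091]
orientation: [-2.703, 1.589, -0.008]
contact_force: [0.2, 0.9, -0.4]
grip_width: 0.0184
```

Call:
send_rows:
  motion:
    - {"dp": [0, 0, 0.02], "rot": [0, 0, 0], "grip": 0.005}
    - {"dp": [0, 0, 0.03], "rot": [0, 0, 0], "grip": 0.005}
    - {"dp": [0, 0, 0.035], "rot": [0, 0, 0], "grip": 0.005}
    - {"dp": [0, 0, 0.035], "rot": [0, 0, 0], "grip": 0.005}
    - {"dp": [0, 0, 0.035], "rot": [0, 0, 0], "grip": 0.005}
    - {"dp": [0, 0, 0.02], "rot": [0, 0, 0], "grip": 0.005}
    - {"dp": [0, 0, 0], "rot": [0, 0, 0], "grip": 0.005}

```text
clock: 9.98
tcp_pos: [0.5384, 0.2881, 0.2799]
orientation: [-2.7, 1.584, -0.011]
contact_force: [-0.2, 0.1, -2.4]
grip_width: 0.0187
```

Call:
send_rows:
  motion:
    - {"dp": [-0.006, -0.051, 0], "rot": [0, 0, 0], "grip": 0.005}
    - {"dp": [-0.006, -0.051, 0], "rot": [0, 0, 0], "grip": 0.005}
    - {"dp": [-0.006, -0.051, 0], "rot": [0, 0, 0], "grip": 0.005}
    - {"dp": [-0.006, -0.051, 0], "rot": [0, 0, 0], "grip": 0.005}
    - {"dp": [-0.006, -0.051, 0], "rot": [-0.003, -0.045, 0], "grip": 0.005}
    - {"dp": [-0.006, -0.051, 0], "rot": [-0.003, -0.045, 0], "grip": 0.005}
    - {"dp": [-0.006, -0.051, 0], "rot": [-0.003, -0.045, 0], "grip": 0.005}
    - {"dp": [-0.006, -0.051, 0], "rot": [-0.003, -0.045, 0], "grip": 0.005}
    - {"dp": [-0.006, -0.051, 0], "rot": [-0.003, -0.045, 0], "grip": 0.005}
    - {"dp": [-0.006, -0.051, 0], "rot": [-0.003, -0.045, 0], "grip": 0.005}
    - {"dp": [-0.006, -0.051, 0], "rot": [-0.003, -0.045, 0], "grip": 0.005}
    - {"dp": [-0.006, -0.051, 0], "rot": [0, 0, 0], "grip": 0.005}
    - {"dp": [0, 0, 0], "rot": [0, 0, 0], "grip": 0.005}
    - {"dp": [0, 0, 0], "rot": [0, 0, 0], "grip": 0.005}

```text
clock: 11.72
tcp_pos: [0.4512, -0.3394, 0.2721]
orientation: [-2.557, 1.491, -0.429]
contact_force: [0.1, 0.2, -0.8]
grip_width: 0.0189
```

```bash
cat >> h.py <<'E'
from scipy.spatial.transform import Rotation as Ro
PAD=np.array([.4945,-.347,.064])
a18=np.radians(18);psi=-.064
N=np.array([-np.sin(a18)*np.cos(psi),-np.sin(a18)*np.sin(psi),np.cos(a18)])
def state(pad=PAD,L=.083):
    o=get_obs();R=Ro.from_rotvec(o['orientation']).as_matrix();z=R[:,2]
    tip=np.array(o['tcp_pos'])+L*z
    w=np.cross(z,-N);w=w/np.linalg.norm(w)*np.arccos(np.clip(z@-N,-1,1))
    d=tip-pad;h=d@N
    print('clock',o['clock'],'tcp',np.round(o['tcp_pos'],4),'rotfix',w.round(3),'tip',tip.round(4),'h',round(h,4),'lat',(d-h*N).round(4),'F.n',round(np.dot(o['contact_force'],N),2),'w',o['grip_width'])
    return tip
E
python3 -c "
from h import *
f=grab('wrist','w4');t=state()
s=grab('scene','s4');d=grab('side','d4')
for k in (f,s,d): print(proj(k,PAD),proj(k,t))
im=[cv2.resize(k['img'][:,:,::-1][y:y+h,x:x+h],(400,400),interpolation=cv2.INTER_CUBIC) for k,x,y,h in ((s,90,200,140),(d,350,80,140))]
cv2.imwrite('pics/m4.png',np.hstack(im))
"
```

```text
clock 11.775 tcp [ 0.4512 -0.3396  0.2722] rotfix [-0.005  0.011 -0.002] tip [ 0.4776 -0.3408  0.1936] h 0.1285 lat [0.0228 0.0036 0.0073] F.n -1.23 w 0.018764116882554072
[310.29455964 224.59178251] [320.33475753 244.17917749]
[144.6576866 302.0331569] [132.77722744 250.782811  ]
[417.58693285 177.79464655] [428.10857287 133.37571296]
```

View pics/w4.png

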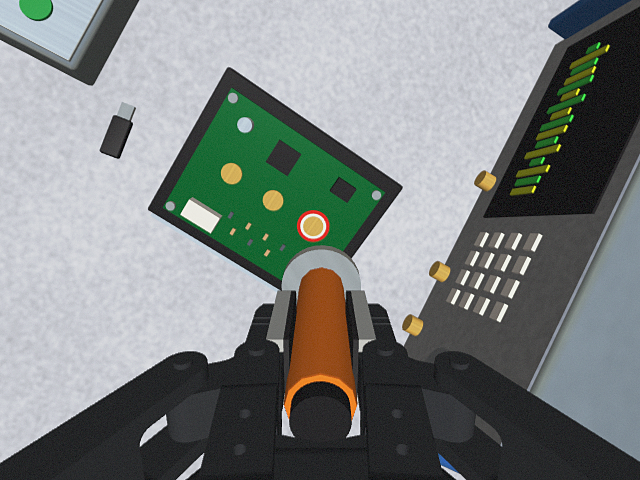

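View pics/m4.png

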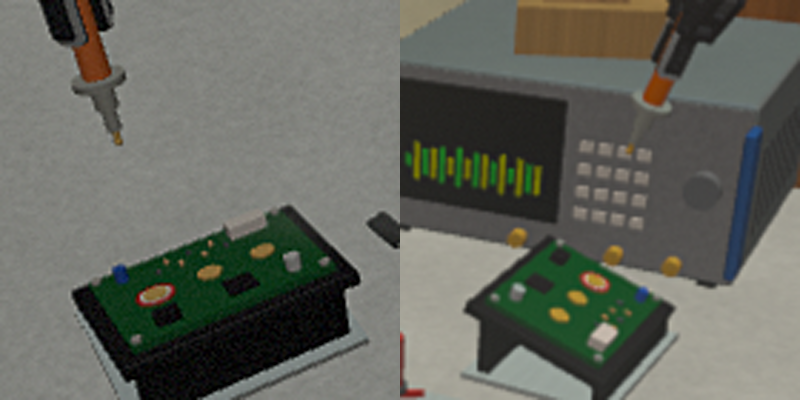

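```bash
python3 -c "
from h import *
f=load('w4');s=load('s4');d=load('d4')
print('tip',tri((s,131.7,250.4),(d,430,133.4)),'collar',tri((s,90+99*.35,200+80*.35),(d,350+251*.35,80+106*.35)))
print('pad',tri((s,144.5,303),(d,418,178.6),(f,313,226)),onz(f,313,226,.064))
a,b=onz(f,313,226,.064),onz(f,231,173,.064);v=b-a;print(np.linalg.norm(v),'yaw',np.arctan2(-v[0],v[1]))
"
```

```text
tip [ 0.47372873 -0.34212721  0.19315059] collar [ 0.45768046 -0.34015125  0.23870033]
pad [ 0.49427487 -0.34893155  0.06131887] [ 0.49453948 -0.34973256  0.064     ]
0.08441263433360754 yaw -0.07893230701078656
```

Call:
send_rows:
  motion:
    - {"dp": [0.003, -0.002, -0.02], "rot": [-0.005, 0.011, 0], "grip": 0.005}
    - {"dp": [0.003, -0.002, -0.025], "rot": [0, 0, 0], "grip": 0.005}
    - {"dp": [0.003, -0.002, -0.025], "rot": [0, 0, 0], "grip": 0.005}
    - {"dp": [0.002, -0.002, -0.02], "rot": [0, 0, 0], "grip": 0.005}
    - {"dp": [0, 0, 0], "rot": [0, 0, 0], "grip": 0.005}
    - {"dp": [0, 0, 0], "rot": [0, 0, 0], "grip": 0.005}

```text
clock: 12.62
tcp_pos: [0.4651, -0.3409, 0.1758]
orientation: [-2.576, 1.481, -0.415]
contact_force: [-0.4, 0.6, -1.7]
grip_width: 0.0184
```

```bash
sed -i 's/^PAD=.*/PAD=np.array([.4944,-.349,.064])/;s/psi=-.064/psi=-.07/' h.py
python3 -c "
from h import *
f=grab('wrist','w5');t=state()
s=grab('scene','s5');d=grab('side','d5')
for k in (f,s,d): print(proj(k,PAD),proj(k,t))
im=[cv2.resize(k['img'][:,:,::-1][y:y+h,x:x+h],(400,400),interpolation=cv2.INTER_CUBIC) for k,x,y,h in ((s,105,250,80),(d,380,130,80))]
cv2.imwrite('pics/m5.png',np.hstack(im))
"
```

```text
clock 12.675 tcp [ 0.465  -0.3409  0.1759] rotfix [-0.006 -0.003 -0.002] tip [ 0.4904 -0.3421  0.0969] h 0.0327 lat [0.006  0.0062 0.0018] F.n -1.5 w 0.018395717256185298
[323.48869904 240.76712487] [319.86649912 243.94355375]
[143.7498816  302.41931661] [143.30611619 288.94891868]
[417.85467477 177.52324221] [419.69087788 167.48473306]
```

View pics/m5.png

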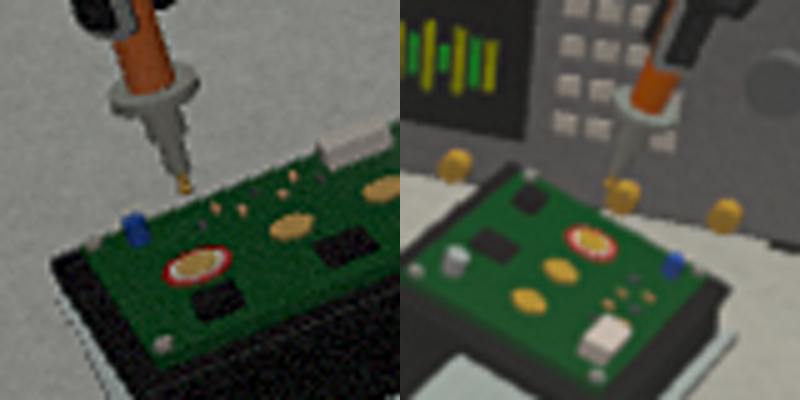

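```bash
python3 -c "
from h import *
s=load('s5');d=load('d5')
t=tri((s,142.2,288.6),(d,422.0,167));p=tri((s,144.6,303),(d,418.2,178.4));print(t,p)
e=t-p;h=e@N;print('h',h,'lat',e-h*N); q=state(); print(q)"
```

```text
[ 0.4862338  -0.34409934  0.09721355] [ 0.49357604 -0.34788964  0.06152609]
h 0.03628603114509886 lat [0.0038433  0.00300604 0.00117739]
clock 12.775 tcp [ 0.4651 -0.3415  0.1765] rotfix [-0.005 -0.002 -0.002] tip [ 0.4905 -0.3428  0.0975] h 0.0332 lat [0.0063 0.0054 0.0019] F.n -1.21 w 0.018550583194541656
[ 0.49050587 -0.34284693  0.09753839]
```

Call:
send_rows:
  motion:
    - {"dp": [-0.005, -0.004, -0.0015], "rot": [-0.005, -0.002, 0], "grip": 0.005}
    - {"dp": [0.0025, 0, -0.008], "rot": [0, 0, 0], "grip": 0.005}
    - {"dp": [0.0025, 0, -0.008], "rot": [0, 0, 0], "grip": 0.005}
    - {"dp": [0.0015, 0, -0.004], "rot": [0, 0, 0], "grip": 0.005}
    - {"dp": [0, 0, 0], "rot": [0, 0, 0], "grip": 0.005}
    - {"dp": [0, 0, 0], "rot": [0, 0, 0], "grip": 0.005}

```text
clock: 13.52
tcp_pos: [0.4669, -0.3464, 0.1545]
orientation: [-2.579, 1.483, -0.427]
contact_force: [0.9, 0.3, -2.1]
grip_width: 0.0188
```

```bash
python3 -c "
from h import *
state()
s=grab('scene','s6');d=grab('side','d6')
im=[cv2.resize(k['img'][:,:,::-1][y:y+h,x:x+h],(400,400),interpolation=cv2.INTER_CUBIC) for k,x,y,h in ((s,125,270,40),(d,400,150,40))]
cv2.imwrite('pics/m6.png',np.hstack(im));state()
"
```

```text
clock 13.525 tcp [ 0.4669 -0.3464  0.1545] rotfix [0.001 0.002 0.   ] tip [ 0.4926 -0.3482  0.0756] h 0.0116 lat [0.0018 0.0005 0.0006] F.n -2.29 w 0.018793815062305867
clock 13.625 tcp [ 0.4669 -0.3464  0.1547] rotfix [0.001 0.002 0.   ] tip [ 0.4926 -0.3483  0.0758] h 0.0118 lat [0.0018 0.0004 0.0006] F.n -1.26 w 0.018741025527532578
```

View pics/m6.png

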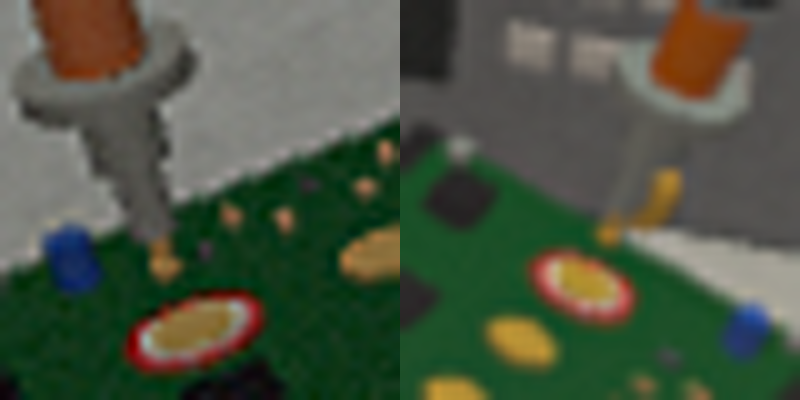

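```bash
python3 -c "
from h import *
s=load('s6');d=load('d6')
t=tri((s,141.5,297.6),(d,420.8,174.3));p=tri((s,144.8,302.7),(d,418.3,178.3));print(t,p)
e=t-p;h=e@N;print('h',h,'lat',e-h*N)"
```

```text
[ 0.48795709 -0.34974597  0.07414296] [ 0.49330664 -0.34735787  0.06200739]
h 0.013139043418003597 lat [-0.0012993  -0.00267208 -0.00036041]
```

Call:
send_rows:
  motion:
    - {"dp": [0.0012, 0.001, -0.0038], "rot": [0, 0, 0], "grip": 0.005}
    - {"dp": [0.0009, 0, -0.0028], "rot": [0, 0, 0], "grip": 0.005}
    - {"dp": [0.0006, 0, -0.0019], "rot": [0, 0, 0], "grip": 0.005}
    - {"dp": [0, 0, 0], "rot": [0, 0, 0], "grip": 0.005}
    - {"dp": [0, 0, 0], "rot": [0, 0, 0], "grip": 0.005}
    - {"dp": [0, 0, 0], "rot": [0, 0, 0], "grip": 0.005}

```text
clock: 14.38
tcp_pos: [0.4699, -0.3455, 0.1459]
orientation: [-2.578, 1.483, -0.428]
contact_force: [-0.3, 0.1, -1.3]
grip_width: 0.0186
```

```bash
python3 -c "
from h import *
state()"
```

```text
clock 14.375 tcp [ 0.4699 -0.3455  0.1459] rotfix [0.002 0.002 0.001] tip [ 0.4957 -0.3474  0.067 ] h 0.0025 lat [0.0021 0.0015 0.0006] F.n -1.12 w 0.018603659461474464
```

Call:
send_rows:
  motion:
    - {"dp": [0.0005, -0.001, -0.0024], "rot": [0, 0, 0], "grip": 0.005}
    - {"dp": [0, 0, 0], "rot": [0, 0, 0], "grip": 0.005}
    - {"dp": [0, 0, 0], "rot": [0, 0, 0], "grip": 0.005}
    - {"dp": [0, 0, 0], "rot": [0, 0, 0], "grip": 0.005}

```text
clock: 14.88
tcp_pos: [0.4704, -0.3467, 0.1434]
orientation: [-2.578, 1.483, -0.428]
contact_force: [-0.5, -0.2, -0.6]
grip_width: 0.0187
```

```bash
cat >> h.py <<'E'
def avg(n=8):
    F=[]
    for i in range(n): imaging.grab_frame('wrist');F.append(np.dot(get_obs()['contact_force'],N))
    print('Fn',np.mean(F).round(2),'sd',np.std(F).round(2))
E
python3 -c "
from h import *
state();avg();state()"
```

```text
clock 14.875 tcp [ 0.4704 -0.3467  0.1434] rotfix [0.002 0.002 0.001] tip [ 0.4962 -0.3486  0.0646] h -0.0 lat [0.0018 0.0004 0.0006] F.n -0.43 w 0.018673971011492894
Fn -1.48 sd 0.39
clock 15.275 tcp [ 0.4704 -0.3467  0.1434] rotfix [0.002 0.002 0.001] tip [ 0.4962 -0.3486  0.0646] h -0.0 lat [0.0018 0.0004 0.0006] F.n -1.67 w 0.018326932354157558
```

Call:
send_rows:
  motion:
    - {"dp": [0.0004, 0, -0.0019], "rot": [0, 0, 0], "grip": 0.005}
    - {"dp": [0, 0, 0], "rot": [0, 0, 0], "grip": 0.005}
    - {"dp": [0, 0, 0], "rot": [0, 0, 0], "grip": 0.005}

```text
clock: 15.65
tcp_pos: [0.4711, -0.3468, 0.1417]
orientation: [-2.578, 1.483, -0.429]
contact_force: [-0.3, -0.2, -0.0]
grip_width: 0.0186
```

```bash
python3 -c "
from h import *
avg();state()"
```

```text
Fn 0.21 sd 0.31
clock 16.05 tcp [ 0.4711 -0.3469  0.1417] rotfix [0.002 0.003 0.001] tip [ 0.4969 -0.3489  0.0628] h -0.0019 lat [0.0019 0.0002 0.0006] F.n -0.23 w 0.018353952902471233
```

Call:
send_rows:
  motion:
    - {"dp": [0.0003, 0, -0.0015], "rot": [0, 0, 0], "grip": 0.005}
    - {"dp": [0.0003, 0, -0.0013], "rot": [0, 0, 0], "grip": 0.005}
    - {"dp": [0, 0, 0], "rot": [0, 0, 0], "grip": 0.005}
    - {"dp": [0, 0, 0], "rot": [0, 0, 0], "grip": 0.005}

```text
clock: 16.55
tcp_pos: [0.4719, -0.3469, 0.1389]
orientation: [-2.578, 1.483, -0.43]
contact_force: [-0.7, -0.5, 1.1]
grip_width: 0.0186
```

```bash
python3 -c "
from h import *
avg();state()
s=grab('scene','s7');d=grab('side','d7');w=load('w2')
im=[cv2.resize(k['img'][:,:,::-1][y:y+h,x:x+h],(400,400),interpolation=cv2.INTER_CUBIC) for k,x,y,h in ((s,125,270,40),(d,400,150,40))]
im2=[cv2.resize(k['img'][:,:,::-1][y:y+60,x:x+120],(400,200),interpolation=cv2.INTER_CUBIC) for k,x,y in ((s,235,225),(d,280,200))]
cv2.imwrite('pics/m7.png',np.vstack([np.hstack(im),np.hstack(im2)]))
"
```

```text
Fn 0.9 sd 0.41
clock 16.95 tcp [ 0.4719 -0.3469  0.1389] rotfix [0.003 0.003 0.001] tip [ 0.4977 -0.3489  0.0601] h -0.0048 lat [0.0019 0.0002 0.0006] F.n 0.79 w 0.018492573797681176
```

View pics/m7.png

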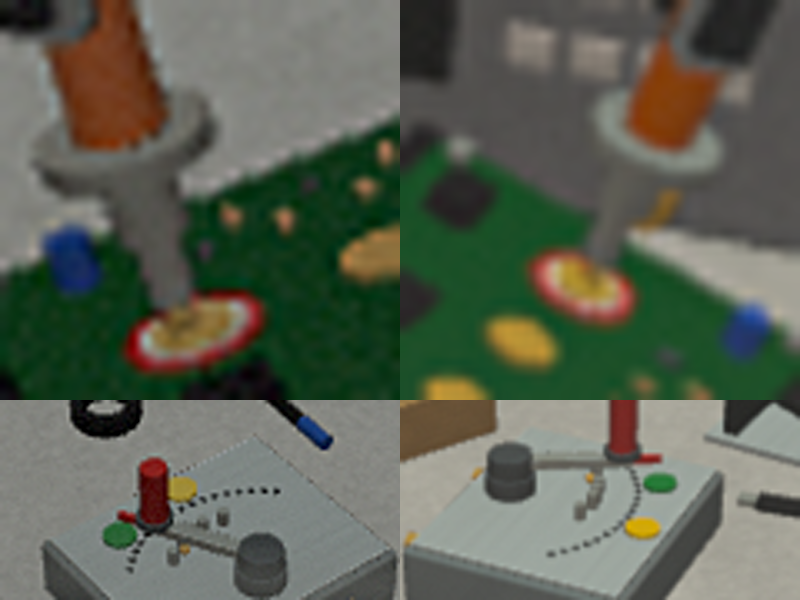

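```bash
python3 -c "
from h import *
s=load('s7');d=load('d7')
for a,b in (((143.0,301.9),(420.0,177.2)),((143.3,302),(419.8,177.4))):
  t=tri((s,*a),(d,*b));p=tri((s,144.7,302.7),(d,418.3,178.3));e=t-p;h=e@N;print('h',h,'lat',e-h*N)
# lever pointer end, z .071
q=tri((s,235+122/400*120,225+115/200*60),(d,280+(660-400)*.3,200+60*.3));print(q,'vs green .5454 -.0632')"
```

```text
h 0.0030265853879266153 lat [-0.00203864 -0.00278238 -0.00059754]
h 0.002551196598839146 lat [-0.00187874 -0.00226503 -0.00055747]
[ 0.54587037 -0.06164151  0.06909633] vs green .5454 -.0632
```

```bash
python3 -c "
from h import *
state();hand_in();state()"
```

```text
clock 17.05 tcp [ 0.4719 -0.3469  0.1389] rotfix [0.003 0.003 0.001] tip [ 0.4977 -0.349   0.0601] h -0.0048 lat [0.0019 0.0001 0.0006] F.n 1.21 w 0.018380457993553808
the job is handed in; nothing more can be done
the job is handed in; nothing more can be done
```

I swung the lever into the green notch, lifted the smaller orange probe out of its stand, and pressed its tip on the ringed pad. I handed in at 17 s with the probe still gripped there; `hand_in()` gives no verdict, so these are my own last checks:

- **Lever:** the pointer end measured about 2 mm from the green disc's centre.
- **Tip position:** the arm pose and the cameras disagree slightly. The arm pose puts the tip about 2 mm up-slope of the pad centre. The cameras put it about 3 mm off on the other side. Both are inside the 9 mm limit.
- **Press:** the tip is pushed in by about 4–5 mm. I inferred this from how far the arm advanced and from a force rise of about 2.4 N, which fits the spring. The plunger itself was not measured.
- **Squareness:** the tool axis is within about 0.005 rad of the estimated board normal. This assumes the probe sits straight in the grip; in the last pictures it looked straight.
- **Bystanders:** I saw no contact, but I made no separate check that each one had stayed in place.

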